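# Mark the empty bread tray and ring for more

### The arm

A 6-joint arm with a two-finger parallel gripper is mounted at the origin on the work surface. World frame = base frame: x ahead of the robot, y to its left, z up, the work surface at z = 0. Lengths are in m, angles in rad, forces in N, time in s.
With the tool pointing down it reaches from about 0.35 to 0.975 m from the base axis. Payload 4.9 kg.
Tool frame: the origin (TCP) lies midway between the tips of the shut fingers; the grasp point (between the pads) lies ctrl.tcp_to_grasp behind it (ctrl.tcp_to_grasp is the distance from the TCP to the grasp point, in m); z points along the fingers, y is the direction in which the jaws open and shut (so a half turn about z gives the same grasp; the last joint's range is limited). The gripper opens to 85 mm and grips with 20 to 120 N. Pads are 22 mm wide; open, the fingers measure 114 mm over their backs; the gripper's body (76 mm by 85 mm) begins 54 mm behind the grasp point. The pads swing forward as they close: fully open they stand 13 mm farther back than shut.
Start: joints at [-1.367, 0.053, 1.613, -0, 1.476, -0.119], TCP at [0.198, -0.593, 0.231] pointing down, gripper open.
Joint ranges: [-3.01, 3.01], [-1.01, 2.22], [0.06, 2.58], [-1.02, 4.17], [0.09, 2.62], [-3.14, 3.14]. Speed limits (rad/s): [2.57, 2.57, 3.14, 3.14, 3.14, 3.14].

### API

Orientations are given as a rotation vector (axis times angle).
In Python, from station import ctrl, get_image, calibration, finish_job, models gives the robot as it stands.
- The arm moves only by the shell command python3 -m creep 'ROWS' [FORCE]. ROWS is JSON, a list of rows, each a list of 7 numbers: the opening, from 0 (shut) to 1 (fully open), then the shift along the tool's x, y, z in m, then the turn, a rotation vector about the tool's x, y, z in degrees. A call has 1 to 20 rows; each row shifts and turns the commanded pose from where the row before left it, along the tool's axes as they then stand; what a row does not reach is not made up. A row lasts 1/10 s, in which the tool goes at most 50 mm and 8.59 degrees, less where a joint would pass 70% of its speed; a pose out of reach is approached as far as the arm can. A call with a gripper value outside its range is refused whole. The fingers move at their own pace and stop on an object; FORCE is the grip in N (left out, the last holds). Time passes only in rows, so rows that do not move let the fingers close. It gives the time, the measured TCP pose, the force and the opening at its end, in the units of the state.
- ctrl.get_obs(): the state, without advancing time (a new reading comes with each control period).
- get_image(name): name is "scene" or "top"; returns the picture (400x640x3 uint8, red, green, blue); there is no depth.
- calibration(name): a dict with "mtx" (3x3 intrinsics, pixels), "k1" (the pictures are not rectified: a ray, as slopes to the right and down, at radius r is drawn at 1 + k1 r^2 times it, then the intrinsics apply), "R" (3x3) and "t" (3): a world point X has camera coordinates R X + t. Camera axes: x right, y down, z forward; pixel columns grow to the right and rows downward; lengths in m; the calibration is good to about 2 mm. A picture is of the moment at which its call begins. calibration takes no time and is no camera call.
- finish_job(): hands the job in, once; it reports no verdict.
Trained networks look in the newest picture that a camera, given by its name, has taken for a name from the list of things; names that differ only in an ending like _2 or _b are one class to them, and where a whole thing is asked for, a point or a joint stands for the part that bears it (a point fixed in the world has none). Each returns a list of dicts, best first, with "conf" (0 to 1); they miss things now and then, are a little off and sometimes report something else, mostly with a low value. They report only what shows in the picture. A call takes as long as a camera call. They do not tell look-alikes from the thing itself.
- models.search_frame(camera, name): "extent" ([left, top, right, bottom] in pixels, round what is visible of it).
The state is a dict: "t": time; "q": joint angles; "dq": joint speeds; "effort": joint torques, N m; "tool_pos": TCP position; "tool_rot": TCP orientation; "contact_force": force on the tool from outside, world axes, zero at the start; "wrist_torque": the same for the moment, N m; "opening": finger opening in m.
Only numpy, scipy, OpenCV 4.12 (cv2) and the standard library are available. Lean on these libraries where they do the work, as an engineer would, in place of code of your own. Each camera call takes 0.05 s, during which the arm holds its last target. There are 200 camera calls.

### The job

One of the two bread trays on the breakfast buffet has run empty: with the fingertips, gently push the paddle of the marker in front of that tray right over its hinge until it lies flat on the other side, red face up, and then press the counter bell down to call the kitchen. Pick nothing up and pinch nothing; the marker stands loose, so do not lift, tip or shove it away, and leave the other tray's marker green and everything else where it is.

Things in the scene. Friction and masses are not known exactly. Their poses are not given: they have to be found in the camera images.
- marker_empty: Flip marker in front (on the robot's side) of the empty bread tray (left or right), loose, about 1 kg. Wooden base 110 x 100 x 12 mm (its x, y, z); steel cheeks at y = +-48 mm, up to z = 85 mm, carry a hinge along its y axis at z = 75 mm; thin rest bars along y, tops at z = 71.5 mm, at x = +-35 mm; a paddle, green with white disc on one face, red with white bar on the other. Origin: centre of the underside; +x points away from the robot.
- marker_empty_paddle (a joint): Its paddle's angle, rad. 0: level on the robot's side (to the marker's -x), green up, overhanging the base; 1.57: upright; 3.14 (stop): level on the far side, red up. Starts at 0.1 to 0.35. Stiff hinge: about 0.6 N at the free edge turns it, and it stays at any angle where it is left.
- marker_empty_hinge (a point): Middle of the hinge axis of the empty tray's marker, 75 mm above the table; axes as the marker's.
- marker_empty_edge (a point): Middle of the free edge of that paddle, 95 mm from the hinge axis, half-way through its thickness. The paddle is a stiff plate, 80 mm wide along the hinge, 6 mm thick, 50 g. At angle 0 its outer 40 mm overhang the base with open space below, down to the table.
- bell: Counter bell, fixed: brass dome 84 mm across on a black foot 90 mm across, dome top 50 mm high, with a steel plunger on top. Origin: centre of the underside. It stands at the left or the right of the markers.
- bell_top (a point): Centre of the plunger's top face (22 mm across, 70 mm above the table when not pressed).
- bell_plunger (a joint): Plunger travel, m: 0 up, 0.006 fully down (about 5 N); springs back by itself. It rings past 0.004.
- marker_full: An identical flip marker, in front of the other tray, which holds bread rolls (fixed, up to 50 mm high), loose; to be left alone. Origin and axes as marker_empty.
- marker_full_paddle (a joint): As marker_empty_paddle, for the marker of the full tray: stays green side up.
- jam: Jam jar with a red lid, 64 mm across, 95 mm tall, loose; stands on the side where the bell does not. Origin: centre of the underside.
- salt: White salt shaker with a steel cap, 34 mm across, 60 mm tall, loose, between the markers, towards the robot. Origin: centre of the underside.
- mug: White mug, 80 mm across, 90 mm tall, loose. Origin: centre of the underside.
- bowl: Blue bowl, 110 mm across, 50 mm tall, loose. Origin: centre of the underside.
There are look-alikes about, which are no part of the job. Of the things that look like the bell, take the one that is farthest to the robot's right at the start.

How it is judged:
On the way, in this order (a step that is already met when the one before it is completed fails the run):
1. the empty tray's paddle lies over on its red side (value of joint marker_empty_paddle above 2.95 rad), for 0.2 s.
2. the bell is pressed (value of joint bell_plunger above 0.004 m), for 0.05 s.
At the end, for the whole second after the job is handed in: The empty tray's paddle is past 2.95 rad (within 11 degrees of flat, red up); its marker stands level and still, within 50 mm of its start; the other paddle is under 0.5 rad; the bell was pressed over 4 mm after the flip and is up again; no bystander has moved over 30 mm (value of joint marker_empty_paddle above 2.95 rad and value of joint marker_full_paddle below 0.5 rad and value of joint bell_plunger below 0.002 m and height (world z) of marker_empty below 0.005 m and angle between marker_empty's own z axis and vertical below 0.05 rad and linear speed of marker_empty below 0.02 m/s); the robot touches nothing.
It fails at once if a jar, salt shaker, mug or bowl is pushed away (over 30 mm), knocked over or picked up (distance of any of jam, salt, mug, bowl from where it was at the start of the episode above 0.03 m or angle between any of jam, salt, mug, bowl's own z axis and vertical above 0.6 rad).
It fails at once if the full tray's marker is lifted, tipped or shoved away (over 15 mm up, 17 degrees, 50 mm) (height (world z) of marker_full above 0.015 m or angle between marker_full's own z axis and vertical above 0.3 rad or distance of marker_full from where it was at the start of the episode above 0.05 m).
It fails at once if the empty tray's marker is lifted, tipped or shoved away (over 15 mm up, 17 degrees, 50 mm) (height (world z) of marker_empty above 0.015 m or angle between marker_empty's own z axis and vertical above 0.3 rad or distance of marker_empty from where it was at the start of the episode above 0.05 m).
It fails at once if the full tray's marker is turned (value of joint marker_full_paddle above 0.5 rad).
It fails at once if the paddle or its stand is squeezed or pressed with more than 60 N (contact force between the fingers and marker_empty above 60 N).
It also fails if it takes over 51 s, if anything falls off the work surface, if the arm or the gripper's body presses on something with over 40 N, if the wrist force passes 120 N, or if a joint passes its speed limit or range.

## Working session

There is one attempt and no reset: what is moved stays moved. The work goes in short steps, Python scripts to look and compute and a shell command to move; the robot and the scene stay as the last step left them, time stands still between calls to the robot, and variables do not carry over. Pictures are saved under pics/ and viewed, about 8 in all and at most 12, crops included, and the job is handed in when it is done.

```bash
mkdir -p pics; ls
cat > h.py <<'E'
import numpy as np, cv2
from station import ctrl,get_image,calibration,models
def ray(cam,u,v):
    c=calibration(cam);K=np.array(c["mtx"]);d=np.linalg.inv(K)@[u,v,1];x=d[:2].copy()
    for _ in range(20): x=d[:2]/(1+c["k1"]*(x@x))
    R=np.array(c["R"]);t=np.array(c["t"]);return -R.T@t,R.T@np.array([x[0],x[1],1])
def at(cam,u,v,z):
    o,d=ray(cam,u,v);return o+d*(z-o[2])/d[2]
def proj(cam,X):
    c=calibration(cam);p=np.array(c["R"])@np.array(X)+np.array(c["t"]);x=p[:2]/p[2];x=x*(1+c["k1"]*(x@x))
    return (np.array(c["mtx"])@[x[0],x[1],1])[:2]
E
python3 - <<'E'
from h import *
for c in("scene","top"):
    im=get_image(c);cv2.imwrite(f"pics/{c}0.png",im[:,:,::-1]);
    print(c,np.round(ray(c,320,200)[0],3))
    for n in("marker_empty","marker_empty_paddle","bell","bell_plunger","jam","salt"):
        print(n,[(np.round(d["extent"]).astype(int).tolist(),round(d["conf"],2)) for d in models.search_frame(c,n)])
o=ctrl.get_obs();print(o["t"],o["tool_pos"],o["tool_rot"],ctrl.tcp_to_grasp,o["contact_force"])
E
```

```text
pics
scene [1.217 0.836 1.049]
marker_empty [([323, 217, 383, 269], 0.96)]
marker_empty_paddle [([343, 210, 386, 242], 0.8)]
bell [([294, 141, 317, 165], 0.96), ([282, 201, 310, 234], 0.81), ([239, 143, 264, 168], 0.56)]
bell_plunger [([294, 206, 300, 210], 0.41)]
jam [([399, 252, 426, 293], 0.81)]
salt [([331, 186, 341, 209], 0.48)]
top [ 0.272 -0.028  1.257]
marker_empty [([222, 172, 276, 231], 0.96)]
marker_empty_paddle [([216, 187, 262, 232], 0.95)]
bell [([306, 172, 343, 204], 0.84), ([219, 191, 263, 232], 0.7), ([402, 252, 433, 292], 0.56)]
bell_plunger [([458, 208, 466, 218], 0.61), ([416, 269, 426, 280], 0.49), ([140, 128, 186, 169], 0.37)]
jam [([154, 205, 191, 228], 0.78)]
salt [([219, 174, 271, 230], 0.59), ([309, 232, 323, 248], 0.49)]
0.7 [ 0.19827372 -0.59271718  0.23137601] [3.10067120e+00 5.04823892e-01 8.78478442e-05] 0.0187 [ 0.21334689  0.28475305 -0.19661745]
```

View pics/scene0.png

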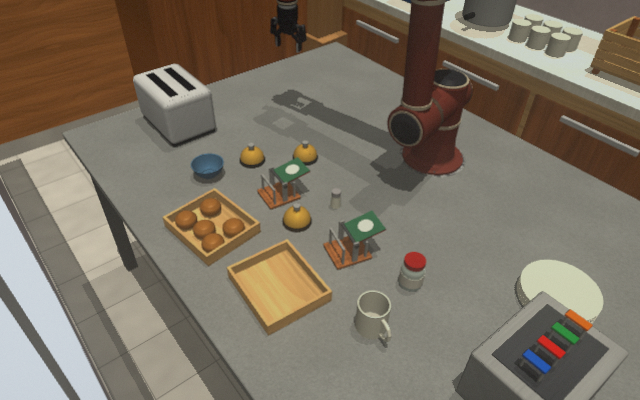

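View pics/top0.png

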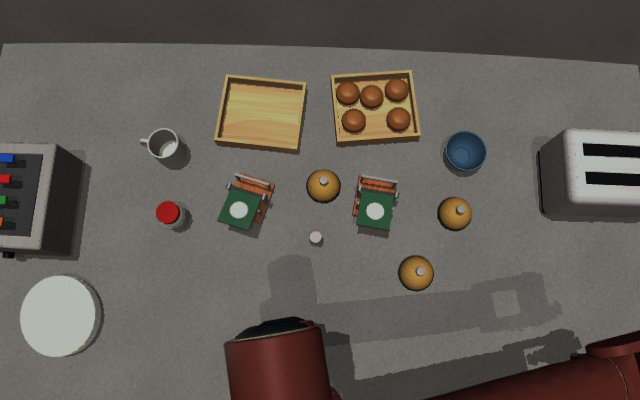

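Top view (pictures 1 and 2): the empty tray is on the left at (262,113), and its marker is at (246,200). The full tray's marker is at (376,205). Bell candidates are (323,184), (455,212) and (417,272). The one farthest to the robot's right is (455,212). Next I'll check both in an enlarged crop.

Run:
```python
from h import *
a=cv2.imread("pics/top0.png");s=cv2.imread("pics/scene0.png")
f=lambda im,x,y,w,h,k:cv2.resize(im[y:y+h,x:x+w],None,fx=k,fy=k,interpolation=cv2.INTER_CUBIC)
A=f(a,205,160,80,80,5);B=f(s,315,200,80,80,5);C=f(a,420,180,80,40,5);D=f(s,230,130,80,40,5)
cv2.imwrite("pics/c1.png",np.vstack([np.hstack([A,B]),np.hstack([C,D])]))
for n,p in dict(bellR=(460,209),bellC=(324,180),bellB=(421,271)).items(): print(n,at("top",*p,.07).round(3))
print("sceneR",at("scene",251,147,.07).round(3),"sceneB",at("scene",306,142,.07).round(3))
print("salt",at("top",316,237,.06).round(3),"jam",at("top",168,212,.095).round(3),"mug",at("top",164,142,.09).round(3))
```

```text
bellR [ 0.524 -0.371  0.07 ]
bellC [ 0.585 -0.032  0.07 ]
bellB [ 0.368 -0.273  0.07 ]
sceneR [ 0.534 -0.355  0.07 ] sceneB [ 0.367 -0.264  0.07 ]
salt [ 0.443 -0.018  0.06 ] jam [0.485 0.342 0.095] mug [0.664 0.373 0.09 ]
```

View pics/c1.png

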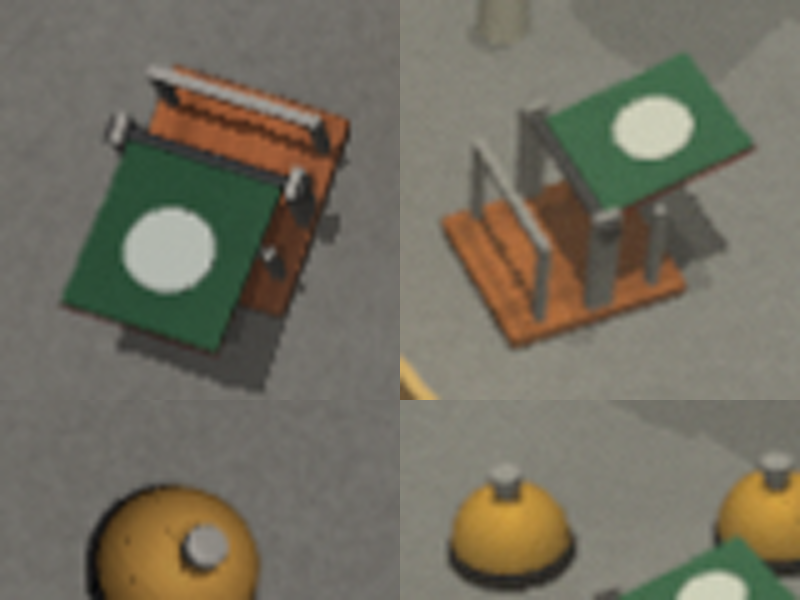

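Picture 3 shows the paddle green side up, raised towards the robot, with its free-edge corners in the top view at (217,221) and (248,230). The cheek tops are at (229,186) and (264,196). The right bell's plunger is at (461,209) in top and (251,143) in scene. Next I'll triangulate these.

```bash
cat >> h.py <<'E'
def tri(p,q):
    A=[];b=[]
    for c,u in(("top",p),("scene",q)):
        o,d=ray(c,*u);d/=np.linalg.norm(d);P=np.eye(3)-np.outer(d,d);A.append(P);b.append(P@o)
    x,r,_,_=np.linalg.lstsq(np.vstack(A),np.hstack(b),rcond=None);return x,float(np.sqrt(r[0])) if len(r) else 0
E
python3 - <<'E'
from h import *
P=dict(bell=((461.4,209),(251.2,143.4)),edgeL=((217.4,220.6),(385.8,229.4)),edgeR=((248.4,230),(372,211)),cheekL=((228.6,185.6),(356.6,242)),cheekR=((264.4,196.5),(342,222)))
for n,(p,q) in P.items(): x,r=tri(p,q);print(n,x.round(4),round(r,4))
for n in("cheekL","cheekR"): print(n,at("top",*P[n][0],.085).round(4),at("scene",*P[n][1],.085).round(4))
# least-squares marker pose from all points
from scipy.optimize import least_squares
def pts(v):
    x,y,a,t=v;c,s=np.cos(a),np.sin(a);W=lambda p:[x+c*p[0]-s*p[1],y+s*p[0]+c*p[1],p[2]]
    e=(-95*np.cos(t)+3*np.sin(t),75+95*np.sin(t)+3*np.cos(t))
    return dict(edgeL=W([e[0]/1e3,.04,e[1]/1e3]),edgeR=W([e[0]/1e3,-.04,e[1]/1e3]),cheekL=W([0,.048,.085]),cheekR=W([0,-.048,.085]))
def f(v): return np.hstack([np.hstack([proj("top",X)-P[n][0],proj("scene",X)-P[n][1]]) for n,X in pts(v).items()])
r=least_squares(f,[.53,.2,-.3,.2]);print(r.x.round(4),np.degrees(r.x[2]).round(1),r.fun.round(1));
c,s=np.cos(r.x[2]),np.sin(r.x[2]);t=r.x[3]
print("edge",r.x[0]-c*.095*np.cos(t),r.x[1]-s*.095*np.cos(t),.075+.095*np.sin(t))
o=ctrl.get_obs();from scipy.spatial.transform import Rotation as Ro
print(Ro.from_rotvec(o["tool_rot"]).as_matrix().round(3),o["tool_pos"])
E
```

```text
bell [ 0.5225 -0.3732  0.0702] 0.0021
edgeL [0.4674 0.2216 0.0924] 0.0031
edgeR [0.4474 0.1452 0.0936] 0.0032
cheekL [0.557  0.2025 0.0843] 0.0026
cheekR [0.5337 0.1142 0.0776] 0.004
cheekL [0.5581 0.201  0.085 ] [0.5563 0.2043 0.085 ]
cheekR [0.534  0.1113 0.085 ] [0.5371 0.1219 0.085 ]
[ 0.5467  0.1586 -0.2654  0.1618] -15.2 [-0.8  0.6 -0.7 -0.3 -0.4  1.1 -0.7 -0.3 -1.5 -0.5 -0.7  0.6 -0.4 -0.1
 -1.4 -2.3]
edge 0.45624227452792243 0.1831761372298862 0.09030395396130753
[[ 0.948  0.317  0.   ]
 [ 0.317 -0.948 -0.   ]
 [ 0.     0.    -1.   ]] [ 0.19827372 -0.59271718  0.23137601]
```

```bash
python3 -m creep '[[0,0.045,-0.0215,0,0,0,0],[0,0.045,-0.0215,0,0,0,0],[0,0.045,-0.0215,0,0,0,0],[0,0.045,-0.0215,0,0,0,0],[0,0.045,-0.0215,0,0,0,0],[0,0.045,-0.0215,0,0,0,0],[0,0.045,-0.0215,0,0,0,0],[0,0.01,-0.045,0,0,0,0],[0,0.01,-0.045,0,0,0,0],[0,0.01,-0.045,0,0,0,0],[0,0.01,-0.045,0,0,0,0],[0,0.01,-0.045,0,0,0,0],[0,0.01,-0.045,0,0,0,0],[0,0.01,-0.045,0,0,0,0],[0,0.01,-0.045,0,0,0,0],[0,0.01,-0.045,0,0,0,0],[0,0.01,-0.045,0,0,0,0],[0,0.01,-0.045,0,0,0,0],[0,0.01,-0.045,0,0,0,0]]' 20
python3 -m creep '[[0,0,0,0,0,0,8.4],[0,0,0,0,0,0,8.4],[0,0,0,0,0,0,8.4],[0,0,0,0,0,0,8.4],[0,0,0,0,0,8,0],[0,0,0,0,0,8,0],[0,0,0,0,0,8,0],[0,0,0,0,0,8,0],[0,0,0,0,0,8,0],[0,0,0,0,0,5,0],[0,0,0,0,0,0,0]]'
python3 - <<'E'
from h import *
from scipy.spatial.transform import Rotation as Ro
o=ctrl.get_obs();print(o["t"],np.round(o["tool_pos"],4),np.round(o["q"],2),o["contact_force"]);print(Ro.from_rotvec(o["tool_rot"]).as_matrix().round(3))
E
```

```text
t: 2.6
tool_pos: [0.3912, 0.202, 0.2318]
tool_rot: [-3.101, -0.505, -0.002]
contact_force: [1.0, 0.5, 0.5]
opening: -0.0002
t: 3.7
tool_pos: [0.3898, 0.2005, 0.2287]
tool_rot: [2.79, -0.364, 1.152]
contact_force: [-0.5, -0.7, -1.2]
opening: -0.0002
3.7 [0.3898 0.2005 0.2287] [ 0.67 -0.76  2.37 -0.69  1.1   2.68] [-0.53071755 -0.74502189 -1.23468443]
[[ 0.685 -0.257  0.681]
 [-0.181 -0.966 -0.183]
 [ 0.706  0.002 -0.709]]
```

```bash
python3 -m creep '[[0,-0.032,0,0.032,0,0,0],[0,-0.032,0,0.032,0,0,0],[0,-0.032,0,0.032,0,0,0],[0,-0.031,0,0.031,0,0,0],[0,0,0,0,0,0,0],[0,0.015,0,0.015,0,0,0],[0,0.015,0,0.015,0,0,0],[0,0.015,0,0.015,0,0,0],[0,0.015,0,0.015,0,0,0],[0,0,0,0,0,0,0]]'
python3 - <<'E'
from h import *
f=lambda im,x,y,w,h,k:cv2.resize(im[y:y+h,x:x+w],None,fx=k,fy=k,interpolation=cv2.INTER_CUBIC)
cv2.imwrite("pics/c2.png",np.hstack([f(get_image("top"),190,150,100,100,4),f(get_image("scene"),305,180,100,100,4)])[:,:,::-1])
E
```

```text
t: 4.7
tool_pos: [0.4775, 0.178, 0.0563]
tool_rot: [2.787, -0.377, 1.162]
contact_force: [-5.4, 1.5, 0.5]
opening: -0.0003
```

View pics/c2.png

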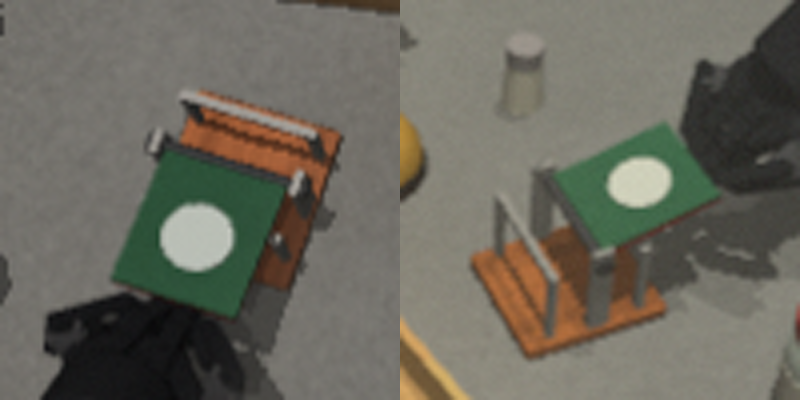

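Picture 4 shows the fingertips under the free edge, centred, with the cheek still at top (229,185), so the marker hasn't moved. Next I'll lift.

```bash
python3 -m creep '[[0,0.004,0,-0.010,0,0,0],[0,0.007,0,-0.007,0,0,0],[0,0.007,0,-0.007,0,0,0],[0,0.007,0,-0.007,0,0,0],[0,0.007,0,-0.007,0,0,0],[0,0.007,0,-0.007,0,0,0],[0,0,0,0,0,0,0]]'
python3 - <<'E'
from h import *
f=lambda im,x,y,w,h,k:cv2.resize(im[y:y+h,x:x+w],None,fx=k,fy=k,interpolation=cv2.INTER_CUBIC)
cv2.imwrite("pics/c3.png",np.hstack([f(get_image("top"),190,150,100,100,4),f(get_image("scene"),305,180,100,100,4)])[:,:,::-1])
E
```

```text
t: 5.5
tool_pos: [0.4702, 0.18, 0.1138]
tool_rot: [2.789, -0.37, 1.161]
contact_force: [-0.4, 0.0, 0.0]
opening: -0.0001
```

View pics/c3.png

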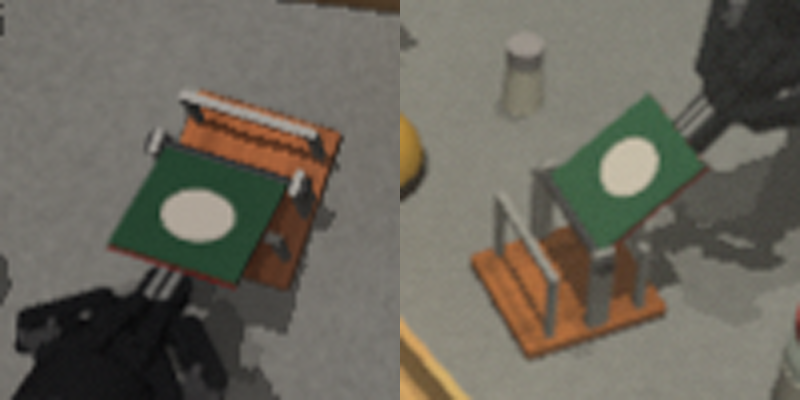

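Picture 5 shows the paddle at about 0.65 rad with the tips under it at top (228,221). The marker is unmoved. Next is the arc over the hinge.

```bash
python3 -m creep '[[0,0.009,0,0.002,0,0,0],[0,0.009,0,0.002,0,0,0],[0,0.0095,0,0.004,0,0,0],[0,0.0095,0,0.004,0,0,0],[0,0.008,0,0.0055,0,0,0],[0,0.008,0,0.0055,0,0,0],[0,0.007,0,0.0055,0,0,0],[0,0.007,0,0.0055,0,0,0],[0,0.0055,0,0.007,0,0,0],[0,0.0055,0,0.007,0,0,0],[0,0.0035,0,0.0085,0,0,0],[0,0.0035,0,0.0085,0,0,0],[0,0,0,0,0,0,0]]'
python3 - <<'E'
from h import *
f=lambda im,x,y,w,h,k:cv2.resize(im[y:y+h,x:x+w],None,fx=k,fy=k,interpolation=cv2.INTER_CUBIC)
cv2.imwrite("pics/c4.png",np.hstack([f(get_image("top"),190,150,100,100,4),f(get_image("scene"),305,180,100,100,4)])[:,:,::-1])
p=ctrl.get_obs()["tool_pos"]-np.array([.5467,.1586,0]);print("f",.965*p[0]-.262*p[1],"g",.262*p[0]+.965*p[1],"z",p[2])
E
```

```text
t: 6.9
tool_pos: [0.5724, 0.151, 0.1243]
tool_rot: [2.789, -0.37, 1.153]
contact_force: [-0.9, -0.3, 0.2]
opening: 0.0001
f 0.02612915474312574 g -0.000544585060242686 z 0.12446536212976524
```

View pics/c4.png

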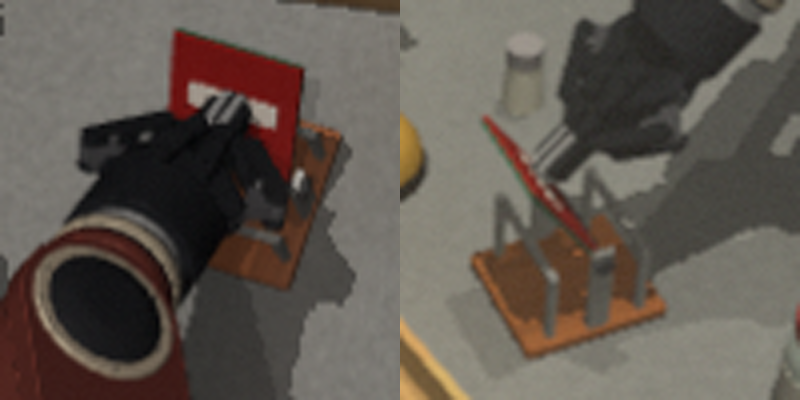

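Picture 6 shows the paddle past upright with its red face towards the tips and the marker in place. Next I'll push it down flat.

```bash
python3 -m creep '[[0,0.006,0,0.009,0,0,0],[0,0.006,0,0.009,0,0,0],[0,0.0035,0,0.009,0,0,0],[0,0.0035,0,0.009,0,0,0],[0,-0.0015,0,0.008,0,0,0],[0,-0.0015,0,0.008,0,0,0],[0,-0.004,0,0.006,0,0,0],[0,-0.004,0,0.006,0,0,0],[0,0,0,0,0,0,0],[0,0,0,0,0,0,0],[0,0,0,0,0,0,0]]'
python3 - <<'E'
from h import *
p=ctrl.get_obs()["tool_pos"]-np.array([.5467,.1586,0]);print("f",.965*p[0]-.262*p[1],"g",.262*p[0]+.965*p[1],"z",p[2])
E
```

```text
t: 8.1
tool_pos: [0.6209, 0.1383, 0.0856]
tool_rot: [2.789, -0.37, 1.155]
contact_force: [0.4, 0.7, 0.2]
opening: -0.0003
f 0.07697212163386248 g -0.00015702673546036383 z 0.08563337073985444
```

```bash
python3 -m creep '[[0,-0.001,0,0.001,0,0,0],[0,-0.001,0,0.001,0,0,0],[0,0,0,0,0,0,0],[0,0,0,0,0,0,0]]'
python3 -m creep '[[0,-0.0007,0,0.0007,0,0,0],[0,-0.0007,0,0.0007,0,0,0],[0,0,0,0,0,0,0]]'
```

```text
t: 8.5
tool_pos: [0.6215, 0.1384, 0.0836]
tool_rot: [2.788, -0.37, 1.157]
contact_force: [-3.5, -0.5, 4.2]
opening: -0.0
t: 8.8
tool_pos: [0.6226, 0.1382, 0.0832]
tool_rot: [2.787, -0.37, 1.16]
contact_force: [-5.0, -1.2, 8.8]
opening: -0.0004
```

It now meets firm resistance (about 9 N), so the paddle is on its stop. I'll back off along the tool and check.

```bash
python3 -m creep '[[0,0.004,0,-0.008,0,0,0],[0,0.01,0,-0.03,0,0,0],[0,0.01,0,-0.045,0,0,0],[0,0.01,0,-0.045,0,0,0],[0,0,0,-0.045,0,0,0],[0,0,0,-0.03,0,0,0],[0,0,0,0,0,0,0]]'
python3 - <<'E'
from h import *
f=lambda im,x,y,w,h,k:cv2.resize(im[y:y+h,x:x+w],None,fx=k,fy=k,interpolation=cv2.INTER_CUBIC)
cv2.imwrite("pics/c5.png",np.hstack([f(get_image("top"),190,150,100,100,4),f(get_image("scene"),305,180,100,100,4)])[:,:,::-1])
o=ctrl.get_obs();print(np.round(o["q"],2))
E
```

```text
t: 9.5
tool_pos: [0.5056, 0.171, 0.2534]
tool_rot: [2.79, -0.369, 1.167]
contact_force: [0.8, 0.4, 0.5]
opening: 0.0002
[ 0.42 -0.54  2.21 -0.6   0.9   2.49]
```

View pics/c5.png

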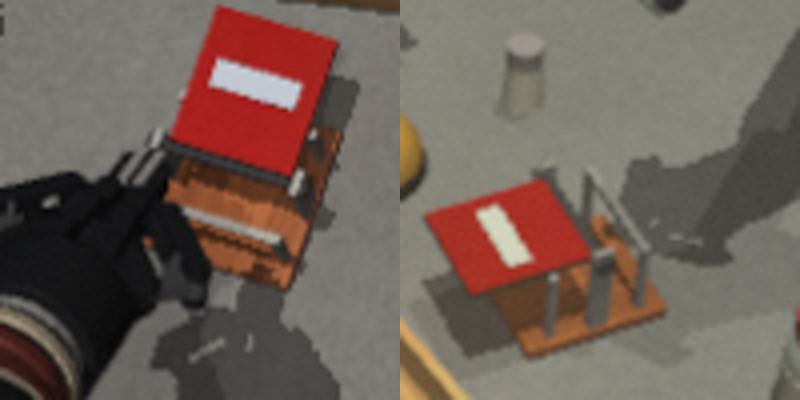

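```bash
python3 - <<'E'
from h import *
print(tri((274.5,160.5),(311.5,233.75)),tri((244.25,151.5),(322.5,253)))
E
python3 -m creep '[[0,0,0,0,0,-8,0],[0,0,0,0,0,-8,0],[0,0,0,0,0,-8,0],[0,0,0,0,0,-8,0],[0,0,0,0,0,-8,0],[0,0,0,0,0,-5,0],[0,0,0,0,0,0,0],[0,0.013,0.0434,0,0,0,0],[0,0.013,0.0434,0,0,0,0],[0,0.013,0.0434,0,0,0,0],[0,0.013,0.0434,0,0,0,0],[0,0.013,0.0434,0,0,0,0],[0,0.013,0.0434,0,0,0,0],[0,0.013,0.0434,0,0,0,0],[0,0.013,0.0434,0,0,0,0],[0,0.013,0.0434,0,0,0,0],[0,0.013,0.0434,0,0,0,0],[0,0.013,0.0434,0,0,0,0],[0,0.013,0.0434,0,0,0,0],[0,0,0,0,0,0,0]]'
```

```text
(array([0.62792657, 0.09475695, 0.07349834]), 0.0034413924804249803) (array([0.6491688 , 0.17116181, 0.07541776]), 0.0016616721740497886)
t: 11.6
tool_pos: [0.519, -0.3782, 0.2454]
tool_rot: [3.112, -0.421, -0.004]
contact_force: [-0.6, -0.4, 0.3]
opening: -0.0001
```

The free edge triangulates at 74–75 mm high, against 78 mm if flat, so the paddle lies flat within about 3°. The marker is level, red up, as picture 7 shows with the bar at top (254,171). Next I'll descend over the bell.

```bash
python3 -m creep '[[0,0.002,-0.0057,0.03,0,0,0],[0,0,0,0.04,0,0,0],[0,0,0,0.04,0,0,0],[0,0,0,0.03,0,0,0],[0,0,0,0.015,0,0,0],[0,0,0,0,0,0,0]]'
python3 - <<'E'
from h import *
f=lambda im,x,y,w,h,k:cv2.resize(im[y:y+h,x:x+w],None,fx=k,fy=k,interpolation=cv2.INTER_CUBIC)
cv2.imwrite("pics/c6.png",np.hstack([f(get_image("top"),410,150,100,100,4),f(get_image("scene"),200,90,100,100,4)])[:,:,::-1])
E
```

```text
t: 12.2
tool_pos: [0.5222, -0.3669, 0.0896]
tool_rot: [-3.111, 0.412, 0.008]
contact_force: [0.9, 0.9, -0.2]
opening: 0.0002
```

View pics/c6.png

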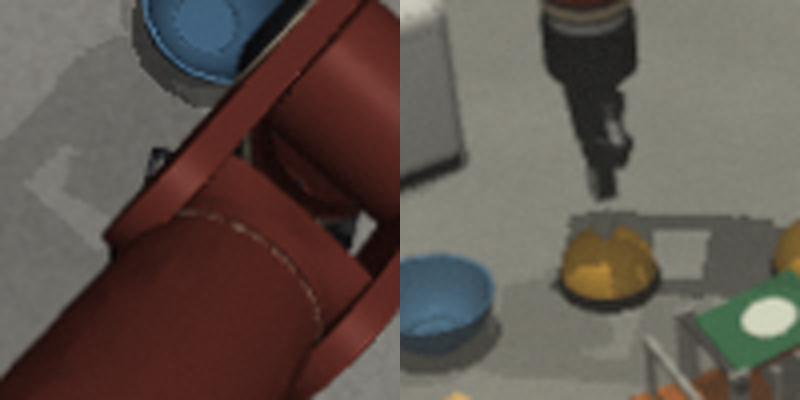

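```bash
python3 -m creep '[[0,0.002,0.0055,0,0,0,0],[0,0,0,0.008,0,0,0],[0,0,0,0.008,0,0,0],[0,0,0,0.003,0,0,0],[0,0,0,0.003,0,0,0],[0,0,0,0.002,0,0,0],[0,0,0,0,0,0,0],[0,0,0,0,0,0,0],[0,0,0,0,0,0,0]]'
```

```text
t: 13.2
tool_pos: [0.5247, -0.375, 0.0698]
tool_rot: [3.114, -0.413, 0.001]
contact_force: [-0.4, -0.0, 2.0]
opening: 0.0001
```

```bash
python3 -m creep '[[0,0,0,0.002,0,0,0],[0,0,0,0.002,0,0,0],[0,0,0,0,0,0,0],[0,0,0,0,0,0,0]]'; python3 -m creep '[[0,0,0,0.002,0,0,0],[0,0,0,0,0,0,0],[0,0,0,0,0,0,0]]'
```

```text
t: 13.6
tool_pos: [0.5249, -0.3752, 0.0659]
tool_rot: [3.114, -0.413, 0.001]
contact_force: [-0.4, -0.2, 4.0]
opening: -0.0001
t: 13.9
tool_pos: [0.5249, -0.3752, 0.0641]
tool_rot: [3.114, -0.413, 0.001]
contact_force: [-0.5, 2.5, 5.6]
opening: -0.0003
```

```bash
python3 -m creep '[[0,0,0,0.0015,0,0,0],[0,0,0,0.001,0,0,0],[0,0,0,0,0,0,0],[0,0,0,0,0,0,0]]'; python3 -m creep '[[0,0,0,-0.01,0,0,0],[0,0,0,-0.04,0,0,0],[0,0,0,-0.05,0,0,0],[0,0,0,-0.05,0,0,0],[0,-0.05,0,0,0,0,0],[0,-0.05,0,0,0,0,0],[0,-0.04,0,0,0,0,0],[0,0,0,0,0,0,0],[0,0,0,0,0,0,0]]'
python3 - <<'E'
from h import *
cv2.imwrite("pics/end.png",np.hstack([cv2.resize(get_image("top")[60:300,130:500],None,fx=1.05,fy=1.25),cv2.resize(get_image("scene")[100:340,180:480],None,fx=1.35,fy=1.25)])[:,:,::-1])
E
```

```text
t: 14.3
tool_pos: [0.525, -0.3753, 0.0638]
tool_rot: [3.114, -0.413, 0.0]
contact_force: [-5.5, 5.4, 15.4]
opening: 0.0
t: 15.2
tool_pos: [0.3888, -0.3382, 0.2103]
tool_rot: [-3.114, 0.414, -0.0]
contact_force: [-0.8, 0.2, 0.3]
opening: -0.0
```

View pics/end.png

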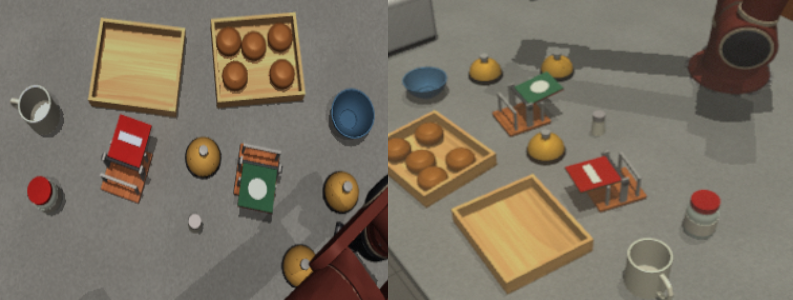

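The plunger bottomed out at about 6 mm of travel with 15 N, and it has sprung back up. The last picture shows the left marker red and flat, the right marker green, and nothing else moved. I'm handing in.

```bash
python3 -c "
from station import finish_job
print(finish_job())"
```

```text
the job is handed in; nothing more can be done
None
```

I flipped the empty (left) tray's paddle over with the shut fingertips and then rang the bell farthest to the robot's right. The job was handed in at about 15 s of the 51 s allowed; no verdict was reported.

- **Paddle:** it was pushed against its far stop with a firm reading of about 9 N. Its free edge then measured 74–75 mm high, against 78 mm if perfectly flat. That gap is close to the measurement error and means it lies flat within about 3°, red up.
- **Empty tray's marker:** it stands level. After the tips reached under the paddle, its cheek was still within about a pixel of its starting place, and later pictures showed no visible shift.
- **Bell:** the fingertips went from about 70 mm down to 64 mm with 15 N at the bottom, so the plunger travelled about 6 mm. The last picture shows it up again.
- **Everything else:** in the last picture the other marker is still green side up, and the jam, salt, mug and bowl look unmoved. I judged this by eye rather than measuring it. The robot is clear of everything.

The only unexpected reading was a push of about 5 N from the paddle's edge on the first approach; it went away as soon as I lifted. No check failed.

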